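# Change over the dispensers: close one cap, open the next

## Task

The blue batch is finished and green is next: first press the blue dispenser's cap fully home until it clicks, and only then pull the green dispenser's cap fully out to its open click. Work gently so that no jar slips in or out of its friction holder, keep the orange dispenser closed, leave the other things on the bench where they are, and let go when done.

Things in the scene. Friction and masses are not known exactly. Their poses are not given: they have to be found in the camera images.
- stand: fixed blue stand, base 170 mm deep, 370 mm wide; origin under its middle on the table; front is -x; y runs along the row of three jars at y = -100, 0, 100 mm (holder mouths at x = 0, 80 mm up).
- shield_edge (a point): middle of the lower front edge of the stand's clear dust shield, a 5 mm level plate 370 mm wide reaching 130 mm back from here over the jars, 219 mm above the table, on two posts at the rear. It blocks a gripper coming straight down on a cap: come in from the front, tilted along the jar's axis. Its axes are the stand's.
- blue_shoulder (a point): centre of the flat upper end (shoulder) of the white jar, 50 mm across, with a blue band. z runs outward along the jar's axis, 40 degrees from vertical, leaning to the stand's front; y along the row. The shoulder is 30 to 40 mm outside its grey holder (62 mm across). Only friction holds the jar: over about 24 N along the axis it slips in or out. Any jar may be in any place.
- green_shoulder (a point): centre of the flat upper end (shoulder) of the white jar, 50 mm across, with a green band. z runs outward along the jar's axis, 40 degrees from vertical, leaning to the stand's front; y along the row. The shoulder is 30 to 40 mm outside its grey holder (62 mm across). Only friction holds the jar: over about 24 N along the axis it slips in or out. Any jar may be in any place.
- orange_shoulder (a point): centre of the flat upper end (shoulder) of the white jar, 50 mm across, with an orange band. z runs outward along the jar's axis, 40 degrees from vertical, leaning to the stand's front; y along the row. The shoulder is 30 to 40 mm outside its grey holder (62 mm across). Only friction holds the jar: over about 24 N along the axis it slips in or out. Any jar may be in any place.
- blue_cap (a joint): blue push-pull cap, ribbed cylinder 30 mm across, 28 mm tall, coaxial with its jar. Value in m outward: 0 = home (closed), 0.014 = fully out (open). Detents hold both ends: about 9 N along the axis starts it, a little past half-way it snaps on by itself. When home, its lower edge is 10 to 22 mm above the jar's shoulder: this differs per jar and is not reported, so feel (3 to 6 N moves nothing) or look. It starts out.
- green_cap (a joint): green push-pull cap, ribbed cylinder 30 mm across, 28 mm tall, coaxial with its jar. Value in m outward: 0 = home (closed), 0.014 = fully out (open). Detents hold both ends: about 9 N along the axis starts it, a little past half-way it snaps on by itself. When home, its lower edge is 10 to 22 mm above the jar's shoulder: this differs per jar and is not reported, so feel (3 to 6 N moves nothing) or look. It starts home.
- orange_cap (a joint): orange push-pull cap, ribbed cylinder 30 mm across, 28 mm tall, coaxial with its jar. Value in m outward: 0 = home (closed), 0.014 = fully out (open). Detents hold both ends: about 9 N along the axis starts it, a little past half-way it snaps on by itself. When home, its lower edge is 10 to 22 mm above the jar's shoulder: this differs per jar and is not reported, so feel (3 to 6 N moves nothing) or look. It starts home and must stay so.
- pot: small loose lidded pot, 48 mm across, 45 mm tall; origin under its middle. Bystander.
- dish: loose white weighing dish, 70 mm across, 18 mm tall; origin under its middle. Bystander.
- spatula: loose steel spatula, 190 mm long, lying along its x axis. Bystander.
- weight: loose brass weight, 28 mm across, 30 mm tall; origin under its middle. Bystander.
- sprayer: loose green spray bottle, 60 mm across, 160 mm tall; origin under its middle. Bystander.

How it is judged:
By the outcome, as a careful person would: the job done as asked, in the order asked, and still so for the second after the job is handed in, with the robot touching nothing.
It also fails if it takes over 54 s, if anything falls off the work surface, if the arm or the gripper's body presses on something with over 40 N, if the wrist force passes 120 N, or if a joint passes its speed limit or range.

## Robot

A 6-joint arm with a two-finger parallel gripper is mounted at the origin on the work surface. World frame = base frame: x ahead of the robot, y to its left, z up, the work surface at z = 0. Lengths are in mm, angles in rad, forces in N, time in s.
With the tool pointing down it reaches from about 300 to 775 mm from the base axis. Payload 14.6 kg.
Tool frame: the origin (TCP) lies on the centre line of the jaws, within the pads' length; the fingertips stand 19 mm ahead of it and the grasp point (between the pads) is the TCP (bot.tip_reach is the distance from the TCP to the fingertips, in mm); y points along the fingers, x is the direction in which the jaws open and shut, and the axes are right-handed (so a half turn about y gives the same grasp; the last joint's range is limited). The gripper opens to 85 mm and grips with 20 to 120 N. Pads are 22 mm wide; open, the fingers measure 114 mm over their backs; the gripper's body (76 mm by 85 mm) begins 54 mm behind the grasp point. The pads swing forward as they close: fully open they stand 13 mm farther back than shut.
Start: joints at [1.081, 0.3, 1.521, -0, 1.321, -0.067], TCP at [225.67, 501.56, 250.281] pointing down, gripper open.
Joint ranges: [-3.03, 3.03], [-0.79, 2.21], [0.23, 2.52], [-1.04, 4.18], [0, 3.07], [-2.55, 2.55]. Speed limits (rad/s): [2.22, 2.22, 2.57, 3.14, 3.14, 3.14].

## Interface

Orientations are given as a unit quaternion [w, x, y, z].
In Python, from rig import bot gives the robot as it stands. Calls block until the motion is done:
- bot.move_to(position, orientation): joint-space move of the TCP to a pose.
- bot.servo_line(position, attitude=None, speed=150, until_force=None): straight line of the TCP; attitude=None keeps the orientation; speed is the mean speed in mm/s. With until_force (N) it stops when the force on the tool has changed by that much, and returns True; else False.
- bot.move_joints(angles): joint-space move.
- bot.move_gripper(opening, grip_force=None): finger opening in mm; grip_force is the grip in N (None keeps the last); returns when the fingers have stopped.
- bot.dwell(seconds).
- bot.ik(position, orientation): joint angles nearest the present ones, or None.
- bot.read_state(): the state.
- bot.read_camera(name): name is "side" or "top"; returns a dict with "image" (384x512x3 uint8, blue, green, red), "depth" (384x512 float32, mm along the optical axis (not along the pixel's ray), 0 where there is no reading), "fovy" (degrees; the focal length in pixels is half the picture's height over the tangent of half this angle, whatever the lens; pixels are square), "cx", "cy" (the principal point, pixels), "k1" (the pictures are not rectified: a ray, as slopes to the right and down, at radius r is drawn at 1 + k1 r^2 times it, then the intrinsics apply), "eye" and "attitude" of the camera in the world. Camera axes: x right, y down, z forward; pixel columns grow to the right and rows downward; lengths in mm; the calibration is good to about 2 mm. A picture is of the moment at which its call begins.
A pose or a line that the arm cannot do raises bot.MotionError and nothing moves.
- bot.finish_job(): hands the job in, once; it reports no verdict.
The state is a dict: "clock": time; "joint_positions": joint angles; "qvel": joint speeds; "effort": joint torques, N m; "ee_pos": TCP position; "tool_rot": TCP orientation; "ft_force": force on the tool from outside, world axes, zero at the start; "moment": the same for the moment, N m; "grip_width": finger opening in mm.
Only numpy, scipy, OpenCV 4.12 (cv2) and the standard library are available. Lean on these libraries where they do the work, as an engineer would, in place of code of your own. Each camera call takes 0.05 s, during which the arm holds its last target. There are 200 camera calls.

## Working session

There is one attempt and no reset: what is moved stays moved. The work goes in short steps, each a Python script; the robot and the scene stay as the last script left them, time stands still between calls to the robot, and variables do not carry over. Pictures are saved under pics/ and viewed, about 8 in all and at most 12, crops included, and the job is handed in when it is done.

```bash
ls; mkdir -p pics; cat > h.py <<'E'
import numpy as np, cv2
from rig import bot
from scipy.spatial.transform import Rotation as R
def rot(q): return R.from_quat([q[1],q[2],q[3],q[0]])
def quat(r):
    q=r.as_quat(); return [q[3],q[0],q[1],q[2]]
def cloud(c):
    h,w=c["depth"].shape; f=h/2/np.tan(np.radians(c["fovy"])/2)
    u,v=np.meshgrid(np.arange(w),np.arange(h))
    K=np.array([[f,0,c["cx"]],[0,f,c["cy"]],[0,0,1.]])
    xd=(u-c["cx"])/f; yd=(v-c["cy"])/f; x,y=xd.copy(),yd.copy()
    for _ in range(20):
        s=1+c["k1"]*(x*x+y*y); x,y=xd/s,yd/s
    d=c["depth"]; P=np.stack([x*d,y*d,d],-1)
    W=rot(c["attitude"]).apply(P.reshape(-1,3)).reshape(h,w,3)+np.array(c["eye"])
    W[d==0]=np.nan
    return W
E
python3 - <<'E'
from h import *
import pickle
for n in("side","top"):
    c=bot.read_camera(n); pickle.dump(c,open(n+".pkl","wb")); cv2.imwrite(f"pics/{n}0.png",c["image"])
    print(n,c["eye"],rot(c["attitude"]).as_matrix().round(2).tolist(),c["fovy"],c["cx"],c["cy"],c["k1"])
print(bot.read_state())
E
```

```text
pics
side [493.79206755 548.74935295 827.64641212] [[-0.99, -0.11, 0.1], [-0.15, 0.71, -0.69], [0.0, -0.7, -0.72]] 54.918287026042165 254.19049355844007 184.57913417742827 0.027785702191821325
top [ 557.76040396  -99.52867881 1213.87360174] [[0.01, -1.0, 0.03], [-1.0, -0.01, -0.0], [0.0, -0.03, -1.0]] 46.969588398913466 252.39027824466265 189.83248564399275 -0.13917012762270378
{'clock': 0.1, 'joint_positions': array([ 1.08141729e+00,  3.00408758e-01,  1.52152013e+00, -1.68781947e-05,
        1.32070819e+00, -6.66030903e-02]), 'qvel': array([-0.00071484,  0.00051745, -0.00200744,  0.00061438, -0.00317947,
       -0.00115113]), 'effort': array([ 1.01883703e-03, -5.44377565e+01, -3.62371159e+01, -4.17124443e-05,
        3.03394161e-03, -2.61319184e-05]), 'ee_pos': array([225.57848301, 501.4009364 , 249.78128975]), 'tool_rot': array([-0.59359354,  0.5939625 ,  0.38364299, -0.38428284]), 'ft_force': array([ 0.21520559,  0.64529819, -0.14980504]), 'moment': array([ 0.00248767, -0.0260722 ,  0.01238112]), 'grip_width': 85.49009654468894}
```

View pics/side0.png

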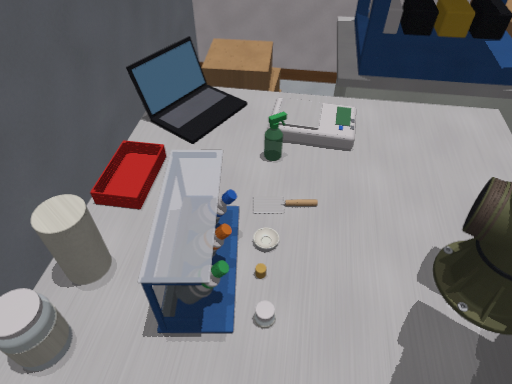

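View pics/top0.png

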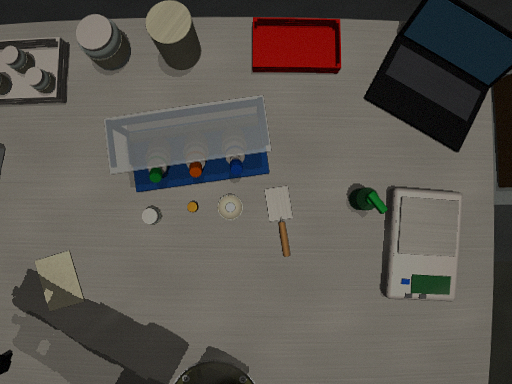

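Side view: caps are blue (229,197), orange (223,231) and green (220,269). In the top view they are blue (236,168), orange (196,169) and green (156,175). The stand faces the robot, slightly yawed, with the loose items in front of it.

```bash
python3 - <<'E'
from h import *
import pickle
C={n:pickle.load(open(n+".pkl","rb")) for n in("side","top")}
for n,c in C.items():
    W=cloud(c); hsv=cv2.cvtColor(c["image"],cv2.COLOR_BGR2HSV)
    H,S,V=cv2.split(hsv)
    box={"side":(slice(150,330),slice(150,250)),"top":(slice(90,195),slice(100,275))}[n]
    for nm,lo,hi in(("blue",111,125),("orange",5,15),("green",50,75)):
        m=np.zeros(H.shape,bool); m[box]=((H>=lo)&(H<=hi)&(S>150)&(V>40))[box]
        p=W[m]; p=p[(p[:,2]>110)]
        if len(p): print(n,nm,len(p),np.nanmedian(p,0).round(1),np.nanpercentile(p,[2],axis=0).round(0),np.nanpercentile(p,[98],axis=0).round(0))
    # shield surface / base plate
    B=W[box]; z=B[...,2]
    for a,b,t in((214,232,"shield"),(3,30,"base")):
        mm=(z>a)&(z<b)
        if t=="base": mm&=(S[box]>120)
        p=B[mm]
        if len(p)>20:
            r=cv2.minAreaRect(p[:,:2].astype(np.float32)); print(n,t,len(p),np.median(p[:,2]).round(1),r, cv2.boxPoints(r).round(0).tolist())
a=cv2.resize(C["side"]["image"][150:330,145:325],None,fx=3.3,fy=3.3,interpolation=cv2.INTER_CUBIC); cv2.imwrite("pics/sc.png",a)
E
```

```text
side orange 173 [643.3  45.8 140.3] [[629.  27. 124.]] [[660.  54. 151.]]
side green 204 [629.1 142.9 140.1] [[614. 125. 126.]] [[646. 152. 150.]]
side shield 7994 225.1 ((716.9595336914062, 49.29927062988281), (131.4918212890625, 370.3753356933594), 8.467610359191895) [[625.0, 223.0], [679.0, -144.0], [809.0, -124.0], [755.0, 242.0]]
side base 3158 12.4 ((753.6761474609375, -77.44894409179688), (244.16201782226562, 657.6788330078125), 22.295392990112305) [[516.0, 180.0], [765.0, -428.0], [991.0, -335.0], [742.0, 273.0]]
top blue 22 [658.5 -60.7 149.6] [[639. -77. 145.]] [[666. -49. 163.]]
top orange 160 [643.5  36.6 142.2] [[628.  23. 130.]] [[661.  51. 151.]]
top green 124 [628.2 135.6 142.3] [[614. 124. 133.]] [[646. 148. 151.]]
top shield 9153 225.2 ((716.7665405273438, 49.20494079589844), (132.2369384765625, 371.32171630859375), 8.570813179016113) [[624.0, 223.0], [679.0, -144.0], [810.0, -125.0], [754.0, 243.0]]
top base 2152 12.8 ((646.9298706054688, 38.59075927734375), (57.74669647216797, 368.4591979980469), 8.557084083557129) [[591.0, 216.0], [646.0, -148.0], [703.0, -139.0], [648.0, 225.0]]
```

View pics/sc.png

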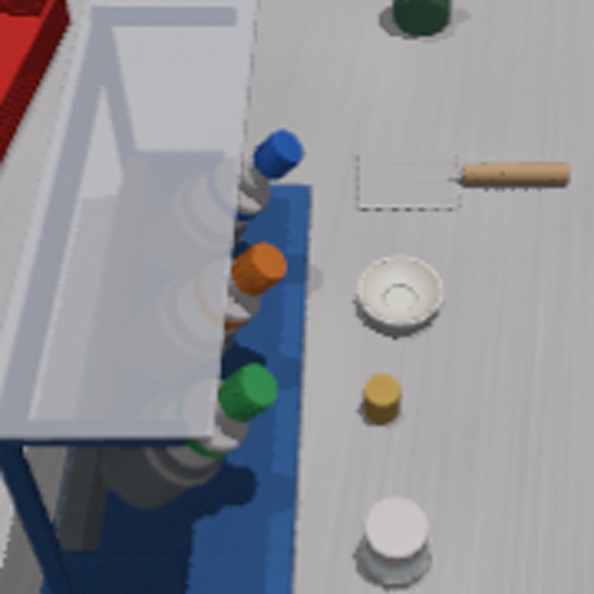

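```bash
cat >> h.py <<'E'
YAW=np.radians(8.52)
RS=R.from_euler('z',YAW)
O=np.array([702.6,46.6,0])
A=np.radians(40)
RJ=RS*R.from_matrix(np.array([[np.cos(A),0,-np.sin(A)],[0,1,0],[np.sin(A),0,np.cos(A)]]).T.T) # cols: u (up-back), y, axis
RJ=RS*R.from_matrix(np.column_stack([[np.cos(A),0,np.sin(A)],[0,1,0],[-np.sin(A),0,np.cos(A)]]))
M=O+[0,0,80]
def tojar(p): return RJ.inv().apply(np.asarray(p)-M)
def fromjar(p): return RJ.apply(np.asarray(p,float))+M
E
python3 - <<'E'
from h import *
import pickle
from scipy.optimize import least_squares
C={n:pickle.load(open(n+".pkl","rb")) for n in("side","top")}
y=rot(bot.read_state()["tool_rot"]).as_matrix(); print("tool\n",y.round(2),bot.tip_reach)
for nm,lo,hi,yc in(("blue",105,125,-100),("orange",5,15,0),("green",50,75,100)):
  for n,c in C.items():
    W=cloud(c); H,S,V=cv2.split(cv2.cvtColor(c["image"],cv2.COLOR_BGR2HSV))
    J=tojar(W.reshape(-1,3)).reshape(W.shape)
    with np.errstate(all='ignore'):
        m=(H>=lo)&(H<=hi)&(S>130)&(abs(J[...,1]-yc)<30)&(abs(J[...,0])<25)&(J[...,2]>42)
    p=J[m]; 
    if len(p)<10: print(nm,n,len(p)); continue
    top=np.percentile(p[:,2],95)
    cap=p[p[:,2]>top-26]; face=cap[cap[:,2]>top-2.5]; lat=cap[(cap[:,2]<top-5)]
    r=least_squares(lambda t:np.hypot(lat[:,0]-t[0],lat[:,1]-t[1])-15,[0,yc],loss='soft_l1')
    print(nm,n,len(p),"s pct",np.percentile(p[:,2],[1,5,50,95,99]).round(1),"face",np.median(face,0).round(1),len(face),"circle",r.x.round(1),len(lat),"rms",np.sqrt(2*r.cost/len(lat)).round(1))
    # white neck/shoulder just below
    q=J[(abs(J[...,1]-yc)<30)&(abs(J[...,0])<30)&(J[...,2]>20)&(J[...,2]<110)&(S<60)]
    print("   white s hist",np.histogram(q[:,2],np.arange(20,112,4))[0])
    fl=q[(np.hypot(q[:,0],q[:,1]-yc)>12)&(np.hypot(q[:,0],q[:,1]-yc)<23)&(q[:,2]<60)]
    print("   shoulder ring s",np.histogram(fl[:,2],np.arange(20,60,2))[0])
# bystanders
for n,(u,v) in(("top",(150,215)),("top",(193,206)),("top",(230,207)),("top",(278,203))): print(cloud(C[n])[v,u].round(0))
E
```

```text
tool
 [[ 0.41 -0.   -0.91]
 [ 0.91 -0.    0.41]
 [-0.   -1.    0.  ]] 19.0
blue side 145 s pct [ 79.4  82.   99.9 106.5 107.5] face [-10.  -97.5 105.5] 51 circle [-11.9 -99.9] 73 rms 0.8
   white s hist [ 1  2  2  0  0  0 10 45  6  3 25 13 10  1  2  1  1  0  1  0  3  0]
   shoulder ring s [0 0 0 0 0 0 0 0 0 0 0 0 0 1 9 7 2 1 0]
blue top 162 s pct [ 80.8  84.6 103.2 106.7 107.9] face [  -8.9 -101.   105.4] 67 circle [ -10.7 -100.2] 65 rms 1.1
   white s hist [ 0  0  0  0  0  1 18 27  2  1 21 10  4  0  2  1  0  0  0  0  0  0]
   shoulder ring s [0 0 0 0 0 0 0 0 0 0 0 1 1 2 5 7 2 0 1]
orange side 178 s pct [64.5 67.5 86.4 92.  92.9] face [-9.5  3.  90.7] 75 circle [-11.8  -0.2] 89 rms 1.0
   white s hist [ 0  4  0  0  1  4 19 40  4  4  2  1  1  0  0  0  0  2  0  0  0  0]
   shoulder ring s [ 0  0  0  0  0  0  0  0  0  0  0  0  0  2 17  3  1  1  0]
orange top 163 s pct [66.8 69.5 88.8 92.7 93.8] face [-10.8   0.3  91.3] 53 circle [-11.    0.1] 66 rms 0.9
   white s hist [ 0  0  0  0  0  1 18 22  1  1  1  2  0  0  0  0  0  0  0  0  0  0]
   shoulder ring s [0 0 0 0 0 0 0 0 0 0 0 0 0 4 8 3 1 0 0]
green side 206 s pct [65.  67.9 87.2 91.3 91.7] face [-10.1 101.   90.1] 80 circle [-11.5  99.8] 96 rms 0.7
   white s hist [12  5  1  0 11 25 46  4  1  3  5  0  0  0  0  0  0  0  0  0  0  0]
   shoulder ring s [ 3  0  1  1  0  0  0  0  1  2  2  5 14  3  1  2  0  0  1]
green top 146 s pct [68.1 70.6 87.7 90.8 92.4] face [-10.8  99.   89.8] 64 circle [-11. 100.] 58 rms 1.1
   white s hist [ 0  0  0  0  2 18 11  0  0  0  1  3  2  0  0  0  0  0  0  0  0  0]
   shoulder ring s [0 0 0 0 0 0 0 0 0 0 3 4 4 0 0 0 0 0 0]
[528. 169.  45.]
[553.  55.  32.]
[551. -43.   4.]
[ 563. -174.    3.]
```

Cap axes fit to about 1 mm on both cameras: row y is exactly -100/0/100, and u is about -11 in my frame (an origin shift). Cap tops are blue 106 (out), orange 91 and green 90.5. Next I press blue with closed fingers.

```bash
cat >> h.py <<'E'
U=-11.3
def att(sgn):
    m=RJ.as_matrix(); x=sgn*m[:,1]; y=-m[:,2]
    return quat(R.from_matrix(np.column_stack([x,y,np.cross(x,y)])))
def at(y,s): return fromjar([U,y,s]).tolist()
def st():
    s=bot.read_state(); f=RJ.inv().apply(s["ft_force"]); return round(s["clock"],2),tojar(s["ee_pos"]).round(1),"Fjar",f.round(1),round(s["grip_width"],1)
E
python3 - <<'E'
from h import *
for g in(1,-1):
    for y,s in((-100,185),(-100,105),(100,170),(100,75)):
        q=bot.ik(at(y,s),att(g)); print(g,y,s,np.array(at(y,s)).round(),None if q is None else np.round(q,2))
E
```

```text
1 -100 185 [591. -71. 214.] [-0.28  0.2   1.87  0.6   0.5  -2.45]
1 -100 105 [642. -64. 153.] [-0.24  0.39  1.79  0.7   0.39 -2.53]
1 100 170 [571. 128. 203.] [ 0.16  0.18  1.93 -0.02  0.34 -1.54]
1 100 75 [632. 137. 130.] [ 0.16  0.42  1.81 -0.03  0.21 -1.53]
-1 -100 185 [591. -71. 214.] [-0.28  0.2   1.87  0.6   0.5   0.69]
-1 -100 105 [642. -64. 153.] [-0.24  0.39  1.79  0.7   0.39  0.61]
-1 100 170 [571. 128. 203.] [ 0.16  0.18  1.93 -0.02  0.34  1.6 ]
-1 100 75 [632. 137. 130.] [ 0.16  0.42  1.81 -0.03  0.21  1.61]
```

```bash
python3 - <<'E'
from h import *
Q=att(-1)
bot.move_gripper(0,30)
bot.move_to(at(-100,185),Q); print(st())
bot.servo_line(at(-100,134),speed=60); bot.dwell(.3); print(st())
r=bot.servo_line(at(-100,107),speed=8,until_force=14); print(r,st())
bot.dwell(.2); print(st())
E
```

```text
(3.28, array([-11.1, -99.3, 184.9]), 'Fjar', array([-0. ,  0.5,  0. ]), 0.2)
(4.58, array([ -11.2, -100.1,  134.2]), 'Fjar', array([ 0.3, -0.1, -0.3]), -0.1)
True (7.31, array([ -11.2, -100.1,  109.3]), 'Fjar', array([-0.5,  0.2,  8.4]), -0.3)
(7.51, array([ -11.2, -100. ,  109.3]), 'Fjar', array([-0.5,  0.5,  6.7]), -0.2)
```

```bash
cat > meas.py <<'E'
from h import *
from scipy.optimize import least_squares
def meas(tag):
  for n in("side","top"):
    c=bot.read_camera(n); cv2.imwrite(f"pics/{n}_{tag}.png",c["image"])
    W=cloud(c); H,S,V=cv2.split(cv2.cvtColor(c["image"],cv2.COLOR_BGR2HSV)); J=tojar(W.reshape(-1,3)).reshape(W.shape)
    for nm,lo,hi,yc in(("blue",105,125,-100),("orange",5,15,0),("green",50,75,100)):
      with np.errstate(all='ignore'):
        m=(H>=lo)&(H<=hi)&(S>130)&(abs(J[...,1]-yc)<30)&(abs(J[...,0])<25)&(J[...,2]>60)
        rr=np.hypot(J[...,0]-U,J[...,1]-yc)
        w=J[(rr>14)&(rr<24)&(S<60)&(J[...,2]>40)&(J[...,2]<56)]
      p=J[m]
      if len(p)<10: print(nm,n,len(p)); continue
      top=np.percentile(p[:,2],95); f=p[p[:,2]>top-2.5]
      print(tag,n,nm,len(p),"s5,95",np.percentile(p[:,2],[5,95]).round(1),"face",np.median(f[:,2]).round(1),"shoulder",np.median(w[:,2]).round(1),len(w))
E
python3 - <<'E'
from meas import *
bot.servo_line(at(-100,185),speed=100)
bot.move_to(at(100,230),att(-1)); print(st())
meas("p1")
E
```

```text
(9.29, array([-11.5,  99.7, 229.5]), 'Fjar', array([-0.4, -0. ,  0.2]), 0.4)
p1 side blue 139 s5,95 [67.6 92.6] face 91.3 shoulder 49.0 37
p1 side orange 177 s5,95 [68.  92.1] face 90.8 shoulder 48.9 46
p1 side green 204 s5,95 [67.4 90.9] face 89.9 shoulder 44.4 51
p1 top blue 154 s5,95 [72.3 92.8] face 91.8 shoulder 49.3 39
p1 top orange 164 s5,95 [70.3 92.8] face 91.5 shoulder 48.0 36
p1 top green 167 s5,95 [ 70.9 307.7] face 318.6 shoulder 43.8 27
```

Blue top moved 105.5→91.4 (14 mm) with the shoulder unchanged, so it is home. Next: green.

```bash
python3 - <<'E'
from meas import *
bot.move_gripper(60,40)
bot.servo_line(at(100,78),speed=80,until_force=8); bot.dwell(.2); print(st())
bot.move_gripper(10,40); bot.dwell(.3); print("gripped",st())
if 25<st()[-1]<34:
    for k in range(1,9):
        r=bot.servo_line(at(100,78+2*k),speed=8,until_force=13); print(k,r,st())
        if r and k<3: break
        if r and k>=6: break
meas("g1")
E
```

```text
(12.24, array([-11.2, 100. ,  78.2]), 'Fjar', array([-0.3,  0.2, -0.1]), 60.0)
gripped (12.92, array([-11.3, 100.3,  78.2]), 'Fjar', array([-1.2,  4.1,  5.4]), 28.9)
1 True (13.12, array([-11.4, 100.4,  78.5]), 'Fjar', array([ 4. ,  1.4, -5.2]), 28.9)
g1 side blue 140 s5,95 [67.6 92.3] face 91.6 shoulder 49.4 38
g1 side orange 177 s5,95 [67.5 92.1] face 91.3 shoulder 48.6 47
g1 side green 122 s5,95 [68.6 91.5] face 90.3 shoulder 44.4 40
g1 top blue 151 s5,95 [72.9 92.6] face 91.2 shoulder 48.8 39
g1 top orange 165 s5,95 [71.2 92.8] face 91.7 shoulder 48.0 34
g1 top green 158 s5,95 [ 70.4 135.4] face 155.3 shoulder 42.8 11
```

Gripping left a preload, so the change-based stop tripped early. I'll continue in small steps and check the absolute axial force.

```bash
python3 - <<'E'
from meas import *
print(st())
s=78.5
while s<95:
    s+=.7; r=bot.servo_line(at(100,s),speed=8,until_force=12); x=st(); print(r,x)
    if x[3][2]<-13.5: break
meas("g2")
E
```

```text
(13.22, array([-11.5, 100.4,  78.3]), 'Fjar', array([ 3.3,  1.4, -5.1]), 28.5)
False (13.53, array([-11.3, 100.3,  79. ]), 'Fjar', array([ 0.8,  3.3, -5.2]), 28.8)
False (13.78, array([-11.4, 100.3,  79.7]), 'Fjar', array([ 1.1,  3.8, -5.2]), 28.4)
False (14.03, array([-11.3, 100.3,  80.4]), 'Fjar', array([ 1.5,  3.5, -5.1]), 28.9)
False (14.28, array([-11.3, 100.3,  81.2]), 'Fjar', array([ 1.5,  4.2, -3.7]), 28.9)
False (14.53, array([-11.3, 100.3,  81.9]), 'Fjar', array([ 1.2,  5. , -4.1]), 29.0)
False (14.78, array([-11.3, 100.3,  82.6]), 'Fjar', array([ 1. ,  4.7, -2.9]), 28.8)
False (15.03, array([-11.3, 100.3,  83.4]), 'Fjar', array([ 0.8,  5.1, -1.4]), 28.8)
False (15.28, array([-11.3, 100.3,  84.1]), 'Fjar', array([-0.3,  5.1, -1. ]), 28.7)
False (15.53, array([-11.3, 100.3,  84.8]), 'Fjar', array([1.2, 5.2, 0.2]), 28.8)
False (15.78, array([-11.3, 100.2,  85.6]), 'Fjar', array([-0.2,  5.4,  0.4]), 29.1)
False (16.02, array([-11.3, 100.2,  86.3]), 'Fjar', array([ 0.7,  6.1, -0.5]), 28.6)
False (16.27, array([-11.3, 100.2,  87. ]), 'Fjar', array([-0.8,  5.3,  1.3]), 29.0)
Fals
[... 444 characters left out ...]
1.2, 100.2,  91.4]), 'Fjar', array([-0.4,  5.2,  4.9]), 28.8)
False (18.02, array([-11.2, 100.2,  92.1]), 'Fjar', array([-0.1,  4.3,  6.2]), 29.1)
False (18.27, array([-11.3, 100.2,  92.4]), 'Fjar', array([ 0.6,  5.5, -4.7]), 28.9)
False (18.52, array([-11.5, 100.2,  92.7]), 'Fjar', array([  3. ,   5.1, -14.9]), 28.7)
g2 side blue 137 s5,95 [67.7 92.4] face 91.6 shoulder 49.8 42
g2 side orange 177 s5,95 [67.9 92.4] face 91.0 shoulder 48.7 47
g2 side green 127 s5,95 [ 82.7 105.8] face 104.5 shoulder 44.6 53
g2 top blue 152 s5,95 [72.2 92.9] face 91.6 shoulder 48.8 37
g2 top orange 162 s5,95 [70.1 92.1] face 90.9 shoulder 48.0 34
g2 top green 159 s5,95 [ 85.3 130.7] face 171.1 shoulder 44.1 26
```

The force shows the detent, the self-drive, then a hard stop after 14.3 mm. I'll relieve the load, release and retreat.

```bash
python3 - <<'E'
from meas import *
bot.servo_line(at(100,92.4),speed=8); print(st())
bot.move_gripper(62); bot.dwell(.2); print(st())
bot.servo_line(at(100,200),speed=100)
bot.move_to([300,330,280],att(-1)); bot.dwell(.3); print(st())
meas("f")
i=cv2.imread("pics/side_f.png")[150:330,145:325]; cv2.imwrite("pics/f.png",cv2.resize(i,None,fx=3.3,fy=3.3,interpolation=cv2.INTER_CUBIC))
E
```

```text
(18.88, array([-11.3, 100.2,  92.5]), 'Fjar', array([-0.7,  5.8,  1.2]), 28.9)
(19.49, array([-11.3,  99.9,  92.4]), 'Fjar', array([ 0.4,  0.7, -0.3]), 62.0)Traceback (most recent call last):
  File "<stdin>", line 5, in <module>
rig.MotionError: the arm cannot take that pose within its joint ranges
```

```bash
python3 - <<'E'
from meas import *
bot.move_joints([1.081,0.3,1.521,0,1.321,-0.067]); bot.dwell(.3); print(st())
meas("f")
i=cv2.imread("pics/side_f.png")[150:330,145:325]; cv2.imwrite("pics/f.png",cv2.resize(i,None,fx=3.3,fy=3.3,interpolation=cv2.INTER_CUBIC))
E
```

```text
(22.82, array([-200. ,  520.2,  390. ]), 'Fjar', array([0.6, 0.1, 0.5]), 62.0)
f side blue 144 s5,95 [66.8 92.1] face 91.3 shoulder 49.4 36
f side orange 178 s5,95 [67.5 92. ] face 91.1 shoulder 48.9 48
f side green 207 s5,95 [ 80.2 105.2] face 104.0 shoulder 44.7 54
f top blue 152 s5,95 [71.6 92.6] face 91.1 shoulder 49.5 38
f top orange 158 s5,95 [70.2 93.3] face 91.8 shoulder 47.5 34
f top green 153 s5,95 [ 83.1 105.6] face 104.4 shoulder 43.4 33
```

View pics/f.png

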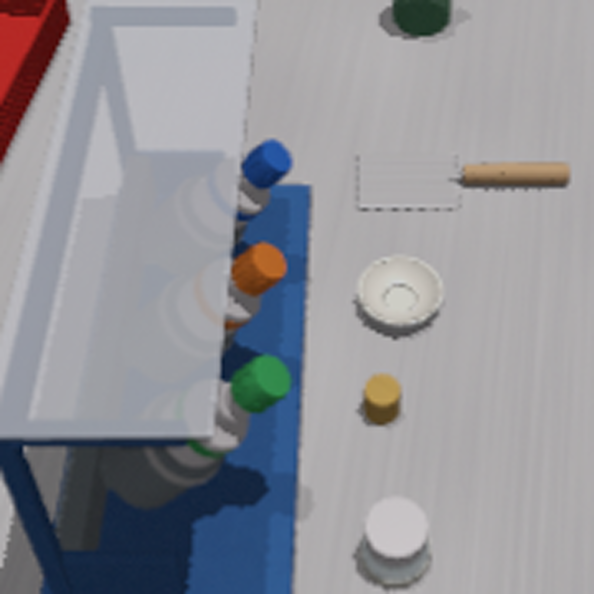

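In the crop, the blue cap (267,163) is in, the green cap (262,384) is out, and orange and the bystanders haven't moved. Handing in.

```bash
python3 -c "
from rig import bot
bot.finish_job()"
```

```text
the job is handed in; nothing more can be done
```

The blue cap is pressed home and the green cap, done second, is pulled fully out. I handed the job in at about 23 s, with the gripper open and the arm back at its start pose.

- **Blue:** I pressed along the jar axis with closed fingertips, stopping at a 14 N force change. The cap top moved from 105.5 to 91.3 mm along the axis, about the full 14 mm travel. The shoulder stayed at about 49 mm, so the jar did not slip.
- **Green:** I gripped the cap with 40 N and pulled it in small steps. The force showed the detent, then the cap driving itself on, then a hard stop after about 14.3 mm, peaking near 15 N. After release the cap top reads 104.2 mm, against 90 before. The shoulder stayed at about 44 mm, so this jar did not slip either.
- **Orange and bystanders:** The orange cap still reads 91 mm. The dish, spatula, weight and pot look unmoved in the final crop. The sprayer is only partly in that crop and I did not measure it, but the arm did not go near it.

**What disagreed or failed:**
- The stand origin I took from the base edge was about 15 mm off in x compared with the jar axes, so I worked from the caps I had measured directly.
- The first green pull stopped early because gripping had left a 5 N preload. I continued using the absolute force.
- One retreat pose was unreachable and nothing moved, so I used a joint move instead.

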